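# Gauge a fouled settlement tile

### The arm

A 7-joint arm with a two-finger parallel gripper is mounted at the origin on the work surface. World frame = base frame: x ahead of the robot, y to its left, z up, the work surface at z = 0. Lengths are in m, angles in rad, forces in N, time in s.
With the tool pointing down it reaches from about 0.425 to 0.925 m from the base axis. Payload 6.8 kg.
Tool frame: the origin (TCP) lies between the finger pads; the fingertips stand 22 mm ahead of it and the grasp point (between the pads) lies 3 mm ahead of it; z points along the fingers, y is the direction in which the jaws open and shut (so a half turn about z gives the same grasp; the last joint's range is limited). The gripper opens to 85 mm and grips with 20 to 120 N. Pads are 22 mm wide; open, the fingers measure 114 mm over their backs; the gripper's body (76 mm by 85 mm) begins 54 mm behind the grasp point. The pads swing forward as they close: fully open they stand 13 mm farther back than shut.
Start: joints at [-1.289, 0.477, 0.022, 1.555, -0.011, 1.109, -0.083], TCP at [0.257, 0.624, 0.253] pointing down, gripper open.
Joint ranges: [-2.96, 2.96], [-0.34, 2.1], [-1.41, 1.46], [0.24, 2.44], [-1.37, 4.51], [0.17, 1.92], [-2.96, 2.96]. Speed limits (rad/s): [2.39, 2.39, 3.14, 3.14, 3.14, 3.14, 3.14].

### API

Orientations are given as a unit quaternion [w, x, y, z].
In Python, from station import bot gives the robot as it stands. The module is installed in compiled form; this text tells all that it offers.
- The arm moves only by the tool drive_tool, never from a script. Its argument "series" is one flat list of numbers, 7 for each row, row after row: the opening, from -1 (shut) to 1 (fully open), then the shift along the tool's x, y, z in mm, then the turn, a rotation vector about the tool's x, y, z in rad. In form: [jaw, x, y, z, wx, wy, wz, jaw, x, y, z, wx, wy, wz, ...]. A call has 1 to 12 rows; each row shifts and turns the commanded pose from where the row before left it, along the tool's axes as they then stand; what a row does not reach is not made up. A row lasts 1/8 s, in which the tool goes at most 62.5 mm and 10.7 degrees, less where a joint would pass 70% of its speed; a pose out of reach is approached as far as the arm can. A call with a gripper value outside its range is refused whole. The fingers move at their own pace and stop on an object; "force" is the grip in N (left out, the last holds). Time passes only in rows, so rows that do not move let the fingers close. It gives the time, the measured TCP pose, the force and the opening at its end, in the units of the state.
- bot.get_obs(): the state, without advancing time (a new reading comes with each control period).
- bot.read_camera(name): name is "scene" or "top" or "wrist"; returns a dict with "pixels" (480x640x3 uint8, blue, green, red), "camera_matrix" (3x3 intrinsics, pixels), "rvec" (rotation vector, rad) and "tvec" (3), from world to camera coordinates, as OpenCV has them. Camera axes: x right, y down, z forward; pixel columns grow to the right and rows downward; lengths in m; the calibration is good to about 2 mm. A picture is of the moment at which its call begins. There is no depth.
- bot.hand_in(): hands the job in, once; it reports no verdict.
The state is a dict: "t": time; "q": joint angles; "joint_vel": joint speeds; "joint_torque": joint torques, N m; "eef_pos": TCP position; "tool_rot": TCP orientation; "contact_force": force on the tool from outside, world axes, zero at the start; "torque": the same for the moment, N m; "gripper_width": opening from 0.0 (shut) to 1.0 (fully open).
Only numpy, scipy, OpenCV 4.12 (cv2) and the standard library are available. Lean on these libraries where they do the work, as an engineer would, in place of code of your own. Each camera call takes 0.05 s, during which the arm holds its last target. There are 200 camera calls.

### The job

Take the settlement tile that stands at the gauge end of the drying rack and find the narrowest slot of the slot gauge that takes it, trying it gently on the slots: the growth on it is brittle, so never force, ram or drop it. Leave the tile let go, standing fully home on the bottom of that slot and about central along it, and leave the other two tiles and the glassware as they are.

Things in the scene. Friction and masses are not known exactly. Their poses are not given: they have to be found in the camera images.
- gauge: Fixed aluminium slot gauge, rigid, 72 (x) by 184 (y) by 50 mm high, foot plate 4 mm high standing out 18 mm in x. Five sharp-edged slots milled right across along x, open at top and ends, 40 mm deep (floor 10 mm above bench), in a row along y: 12, 16, 20, 24, 28 mm wide from +y end (nearest the rack) to -y, with 14 mm of flat metal between them and at the ends. Origin: centre of underside.
- slot1 (a point): Centre of the mouth of the 12 mm wide slot, level with the gauge's top (50 mm above the bench); axes as the gauge: x along the slot, y across it towards the narrower slots, z up.
- slot2 (a point): Centre of the mouth of the 16 mm wide slot, level with the gauge's top (50 mm above the bench); axes as the gauge: x along the slot, y across it towards the narrower slots, z up.
- slot3 (a point): Centre of the mouth of the 20 mm wide slot, level with the gauge's top (50 mm above the bench); axes as the gauge: x along the slot, y across it towards the narrower slots, z up.
- slot4 (a point): Centre of the mouth of the 24 mm wide slot, level with the gauge's top (50 mm above the bench); axes as the gauge: x along the slot, y across it towards the narrower slots, z up.
- slot5 (a point): Centre of the mouth of the 28 mm wide slot, level with the gauge's top (50 mm above the bench); axes as the gauge: x along the slot, y across it towards the narrower slots, z up.
- rack: Fixed white drying rack: base 100 (x) by 196 (y) by 12 mm; three places in a row at y = -58, 0 and +58 mm, each between four 6 mm pegs standing 34 mm above the base at x = -20 and +20 mm, 18.5 mm either side of the place's middle. A tile stands in each, faces towards +y and -y. The place at y = -58 is the gauge end. Origin: centre of underside.
- tile_a: Slate tile on edge, 60 mm wide (x), 8 thick (y), 100 tall (z), 130-300 g. Top 36 mm bare, to hold; the rest, down to the bottom edge, has hard brittle growth on both faces, full width, flat. Growth differs by tile and face: thickness in all 13 to 24 mm, its middle up to 2 mm either side of the slate's; which tile is which is unknown, find by trying. Any tile may be at the gauge end. Origin: middle of bottom edge.
- tile_b: Slate tile on edge, 60 mm wide (x), 8 thick (y), 100 tall (z), 130-300 g. Top 36 mm bare, to hold; the rest, down to the bottom edge, has hard brittle growth on both faces, full width, flat. Growth differs by tile and face: thickness in all 13 to 24 mm, its middle up to 2 mm either side of the slate's; which tile is which is unknown, find by trying. Any tile may be at the gauge end. Origin: middle of bottom edge.
- tile_c: Slate tile on edge, 60 mm wide (x), 8 thick (y), 100 tall (z), 130-300 g. Top 36 mm bare, to hold; the rest, down to the bottom edge, has hard brittle growth on both faces, full width, flat. Growth differs by tile and face: thickness in all 13 to 24 mm, its middle up to 2 mm either side of the slate's; which tile is which is unknown, find by trying. Any tile may be at the gauge end. Origin: middle of bottom edge.
- media_bottle: Bystander: clear glass bottle with orange cap, 56 mm across, 105 mm high. Origin: centre of its underside.
- sample_jar: Bystander: clear glass jar with orange cap, 60 mm across, 80 mm high. Origin: centre of its underside.
- flask: Bystander: conical glass flask, 74 mm across at the foot, 100 mm high. Origin: centre of its underside.

How it is judged:
By the outcome, as a careful person would: the job done as asked, in the order asked, and still so for the second after the job is handed in, with the robot touching nothing.
It also fails if it takes over 72 s, if anything falls off the work surface, if the arm or the gripper's body presses on something with over 40 N, if the wrist force passes 120 N, or if a joint passes its speed limit or range.

## Working session

There is one attempt and no reset: what is moved stays moved. The work goes in short steps, Python scripts to look and compute and a tool call to move; the robot and the scene stay as the last step left them, time stands still between calls to the robot, and variables do not carry over. Pictures are saved under pics/ and viewed, about 8 in all and at most 12, crops included, and the job is handed in when it is done.

Besides the shell and the picture viewer there is one more tool, called after ">>>" in YAML: its name, and indented under it one key for each argument. drive_tool: Moves the arm, as the interface text tells. Its arguments: {"type":"object","properties":{"series":{"type":"array"},"force":{"type":"number"}},"required":["series"]}

```bash
mkdir -p pics; python3 - <<'E'
from station import bot
import cv2,numpy as np
o=bot.get_obs()
for k,v in o.items(): print(k,np.round(v,4))
for n in ("top","scene"):
    c=bot.read_camera(n); cv2.imwrite(f"pics/{n}0.png",c["pixels"])
    R=cv2.Rodrigues(c["rvec"])[0]; print(n,np.round(c["camera_matrix"],1).tolist(),(-R.T@c["tvec"].reshape(3)).round(3),R.round(2).tolist())
E
```

```text
t 0.0
q [-1.2891  0.4778  0.0224  1.5565 -0.0115  1.1093 -0.0831]
joint_vel [-0.0005  0.0006  0.0016  0.0006  0.0005  0.0014  0.0014]
joint_torque [-1.30000e-03 -5.96456e+01  1.60750e+00 -2.81198e+01  1.24000e-02
  9.50000e-03  0.00000e+00]
eef_pos [0.2563 0.6238 0.2523]
tool_rot [-1.000e-04  1.937e-01  9.811e-01 -9.000e-04]
contact_force [-0.5806  0.7172 -0.2565]
torque [-0.0107 -0.0013  0.0052]
gripper_width 0.9935
top [[510.9, 0.0, 315.3], [0.0, 510.9, 237.1], [0.0, 0.0, 1.0]] [0.461 0.022 1.125] [[-0.01, -1.0, 0.01], [-0.99, 0.01, -0.16], [0.16, -0.01, -0.99]]
scene [[577.1, 0.0, 333.2], [0.0, 577.1, 243.3], [0.0, 0.0, 1.0]] [1.01  0.65  0.759] [[-0.85, 0.52, -0.0], [0.35, 0.57, -0.74], [-0.39, -0.63, -0.67]]
```

View pics/top0.png

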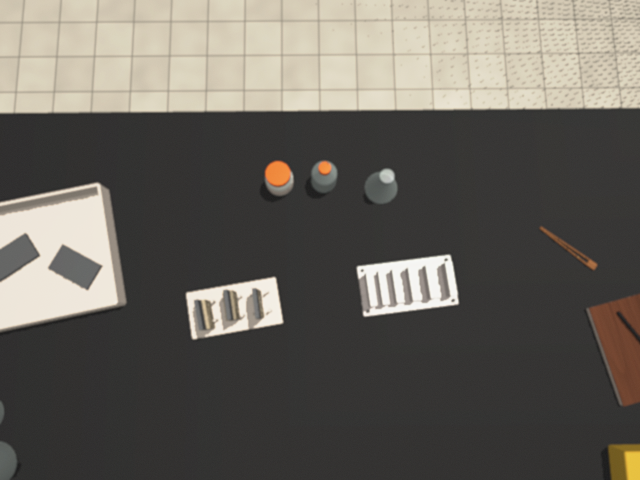

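View pics/scene0.png

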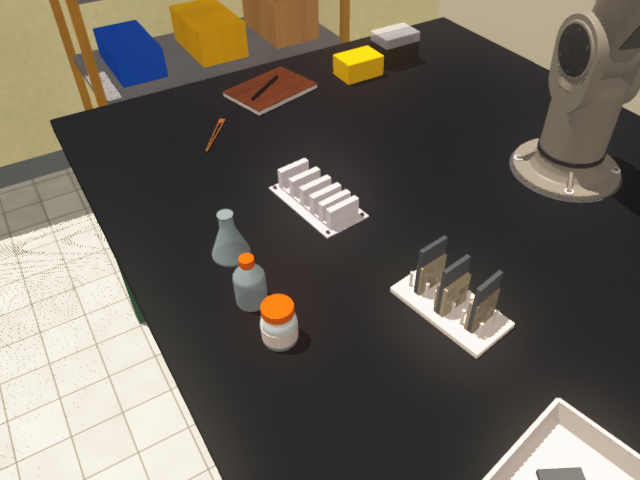

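The top view shows the rack with its corners near (187,291), (277,279), (283,323) and (192,338), and the gauge foot near (358,266), (453,256), (459,304) and (365,316). The gauge-end tile is near (259,303). The scene view shows the three tiles upright, with the glassware clear of the route.

```bash
cat > h.py <<'E'
import cv2,numpy as np
from station import bot
from scipy.spatial.transform import Rotation as Ro
def unproj(c,uv,z):
    R=cv2.Rodrigues(c["rvec"])[0]; t=np.ravel(c["tvec"]); C=-R.T@t
    uv=np.atleast_2d(np.float64(uv)); d=np.c_[uv,np.ones(len(uv))]@np.linalg.inv(c["camera_matrix"]).T@R
    return C+d*((z-C[2])/d[:,2])[:,None]
def proj(c,P):
    return cv2.projectPoints(np.float64(P).reshape(-1,3),c["rvec"],c["tvec"],c["camera_matrix"],None)[0].reshape(-1,2)
def pose():
    o=bot.get_obs(); w,x,y,z=o["tool_rot"]; return np.array(o["eef_pos"]),Ro.from_quat([x,y,z,w]),o
def delta(p_target,yaw):
    """shift in the tool frame (mm) and turn to reach tool-down pose with jaw axis direction yaw (mod pi)"""
    p,R,o=pose(); y0=R.as_matrix()[:,1]
    best=None
    for k in (0,np.pi):
        ya=np.array([np.cos(yaw+k),np.sin(yaw+k),0]); za=np.array([0,0,-1.]); T=np.c_[np.cross(ya,za),ya,za]
        rv=(R.inv()*Ro.from_matrix(T)).as_rotvec()
        if best is None or np.linalg.norm(rv)<np.linalg.norm(best): best=rv
    return (R.inv().apply(np.array(p_target)-p)*1000).round(1),best.round(4)
E
python3 - <<'E'
from h import *
c=bot.read_camera("top"); im=c["pixels"]; g=cv2.cvtColor(im,cv2.COLOR_BGR2GRAY)
for name,(u0,v0,u1,v1),z,L in (("rack",(170,260,300,350),.012,(.1,.196)),("gauge",(340,240,475,330),.004,(.108,.184))):
    m=np.zeros_like(g); m[v0:v1,u0:u1]=(g[v0:v1,u0:u1]>100)*255
    m=cv2.morphologyEx(m,cv2.MORPH_CLOSE,np.ones((15,15)))
    k=max(cv2.findContours(m,0,cv2.CHAIN_APPROX_NONE)[0],key=cv2.contourArea)[:,0]
    W=unproj(c,k,z); r=cv2.minAreaRect((W[:,:2]*1000).astype(np.float32)); print(name,np.round(r[0],1),np.round(r[1],1),r[2])
    print(cv2.boxPoints(r).round(0).tolist())
E
```

```text
rack [493.1 188. ] [104.6 200. ] 9.34587574005127
[[425.0, 278.0], [458.0, 81.0], [561.0, 98.0], [528.0, 295.0]]
gauge [ 537.9 -190.1] [113.7 214.7] 6.481925010681152
[[469.0, -90.0], [494.0, -303.0], [607.0, -290.0], [582.0, -77.0]]
```

```bash
python3 - <<'E'
from h import *
print(delta([.502,.131,.30],np.radians(99.35)))
print(pose()[1].as_matrix().round(3))
E
```

```text
(array([-414.5, -362.7,  -46.9]), array([-1.30e-03, -2.00e-04, -5.53e-01]))
[[-0.925  0.38  -0.   ]
 [ 0.38   0.925 -0.001]
 [-0.    -0.001 -1.   ]]
```

>>> drive_tool:
  series: [0,-41.5,-36.3,-4.7,0,0,0,0,-41.5,-36.3,-4.7,0,0,0,0,-41.5,-36.3,-4.7,0,0,0,0,-41.5,-36.3,-4.7,0,0,0,0,-41.5,-36.3,-4.7,0,0,0,0,-41.5,-36.3,-4.7,0,0,0,0,-41.5,-36.3,-4.7,0,0,0,0,-41.5,-36.3,-4.7,0,0,0,0,-41.5,-36.3,-4.7,0,0,0,0,-41,-36,-4.6,0,0,0]
  force: 25

```text
t: 1.4
eef_pos: [0.5025, 0.1296, 0.3004]
tool_rot: [0.0, 0.194, 0.981, 0.0]
contact_force: [0.8, 0.7, -0.1]
gripper_width: 0.497
```

>>> drive_tool:
  series: [0,0,0,0,0,0,-0.138,0,0,0,0,0,0,-0.138,0,0,0,0,0,0,-0.138,0,0,0,0,0,0,-0.138,0,0,0,0,0,0,0]

```text
t: 2.02
eef_pos: [0.5019, 0.1313, 0.3]
tool_rot: [-0.0, -0.08, 0.997, -0.0]
contact_force: [0.7, 0.2, 1.2]
gripper_width: 0.499
```

```bash
python3 - <<'E'
from h import *
c=bot.read_camera("wrist"); cv2.imwrite("pics/w1.png",c["pixels"]); np.save("c1.npy",c,allow_pickle=True)
R=cv2.Rodrigues(c["rvec"])[0]; print(c["camera_matrix"].round(1).tolist(),(-R.T@c["tvec"].reshape(3)).round(3),R.round(2).tolist())
print(delta([.502,.131,.30],np.radians(99.35)), pose()[0])
E
```

```text
[[354.7, 0.0, 320.8], [0.0, 354.7, 240.0], [0.0, 0.0, 1.0]] [0.423 0.118 0.42 ] [[-0.16, 0.99, -0.0], [0.94, 0.15, 0.32], [0.31, 0.05, -0.95]]
(array([-0. , -0.3,  0.1]), array([-0.    , -0.0003, -0.0039])) [0.50193793 0.13124387 0.30005143]
```

View pics/w1.png

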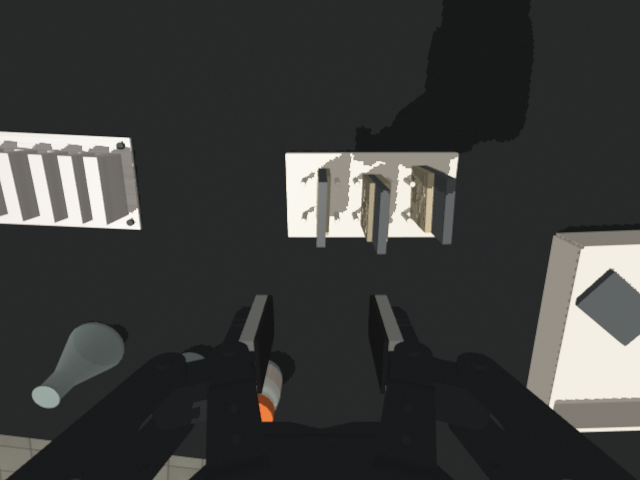

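The wrist view shows the rack corners at (286,153), (458,153), (458,238) and (288,238). The gauge-end tile is at u 317–329, with growth showing on its +y side. Next I'll enlarge that area and refine the poses.

```bash
python3 - <<'E'
from h import *
c=np.load("c1.npy",allow_pickle=True).item(); im=c["pixels"].copy()
cor=np.float32([[286,153],[458,153],[458,238],[288,238]]); g=cv2.cvtColor(im,6)
cv2.cornerSubPix(g,cor,(4,4),(-1,-1),(3,50,.01))
W=unproj(c,cor,.012); r=cv2.minAreaRect((W[:,:2]*1000).astype(np.float32)); print(cor.tolist(),r)
u=np.array([-np.sin(np.radians(9.35)),np.cos(np.radians(9.35)),0])
crop=cv2.resize(im[145:255,275:400],None,fx=5,fy=5,interpolation=cv2.INTER_CUBIC)
cv2.imwrite("pics/w1c.png",crop)
E
```

```text
[[284.81103515625, 152.80918884277344], [458.1210021972656, 153.17445373535156], [460.08447265625, 239.68409729003906], [287.70294189453125, 236.67124938964844]] ((495.8603515625, 194.2633056640625), (102.2007827758789, 209.43858337402344), 9.125186920166016)
```

View pics/w1c.png

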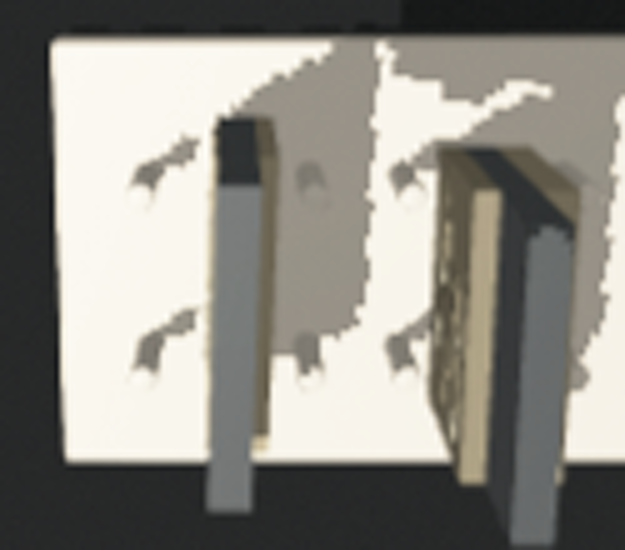

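```bash
python3 - <<'E'
from h import *
c=np.load("c1.npy",allow_pickle=True).item()
f=lambda p: np.array([[275+a/5-.4,145+b/5-.4] for a,b in p])
T=unproj(c,f([[215,185],[263,185],[206,512],[253,512]]),.112)
G=unproj(c,f([[269,450],[210,200],[208,440]]),.076)
print(T.round(4),G.round(4))
th=np.radians(9.3);U=np.array([-np.sin(th),np.cos(th),0]);X=np.array([np.cos(th),np.sin(th),0]);m=T.mean(0);m[2]=0
print("centre",m,"T across",((T-m)@U*1000).round(1),"along",((T-m)@X*1000).round(1),"G across",((G-m)@U*1000).round(1),((G-m)@X*1000).round(1))
peg=unproj(c,f([[140,205],[140,385]]),.012);print(peg)
E
```

```text
[[0.472  0.1225 0.112 ]
 [0.4706 0.1308 0.112 ]
 [0.5317 0.1304 0.112 ]
 [0.5303 0.139  0.112 ]] [[0.5292 0.1425 0.076 ]
 [0.4808 0.1226 0.076 ]
 [0.5291 0.1299 0.076 ]]
centre [0.5011607  0.13067048 0.        ] T across [-3.3  5.  -5.2  3.5] along [-30.1 -30.1  30.1  30.1] G across [ 7.1 -4.6 -5.3] [ 29.6 -21.4  27.4]
[[0.49530448 0.10778337 0.012     ]
 [0.53792188 0.11400654 0.012     ]]
```

>>> drive_tool:
  series: [0,0.7,-0.5,40,0,0,0.025,0,0,0,50,0,0,0,0,0,0,50,0,0,0,0,0,0,30,0,0,0,0,0,0,16,0,0,0,0,0,0,10,0,0,0,0,0,0,0,0,0,0]

```text
t: 2.95
eef_pos: [0.5017, 0.1309, 0.1044]
tool_rot: [0.0, -0.068, 0.998, 0.0]
contact_force: [0.1, -0.7, 0.4]
gripper_width: 0.499
```

>>> drive_tool:
  series: [-1,0,0,0,0,0,0,-1,0,0,0,0,0,0,-1,0,0,0,0,0,0,-1,0,0,0,0,0,0,-1,0,0,0,0,0,0]
  force: 40

```text
t: 3.58
eef_pos: [0.5022, 0.1311, 0.1051]
tool_rot: [0.001, -0.069, 0.998, 0.0]
contact_force: [-0.9, 0.2, 6.4]
gripper_width: 0.09
```

>>> drive_tool:
  series: [-1,0,0,-6,0,0,0,-1,0,0,-15,0,0,0,-1,0,0,-30,0,0,0,-1,0,0,-45,0,0,0,-1,0,0,-44,0,0,0,-1,0,0,0,0,0,0]

```text
t: 4.32
eef_pos: [0.5035, 0.1312, 0.2484]
tool_rot: [0.004, -0.068, 0.998, 0.001]
contact_force: [0.2, -0.6, -3.3]
gripper_width: 0.089
```

```bash
python3 - <<'E'
from h import *
c=bot.read_camera("wrist"); cv2.imwrite("pics/w2.png",c["pixels"])
p,R,o=pose(); print(p,o["contact_force"],o["torque"],R.as_matrix().round(3).tolist(),o["gripper_width"])
E
```

```text
[0.50211794 0.13090317 0.2460757 ] [-0.84288135 -0.21257825 -2.87454717] [-0.03653834 -0.01149234 -0.05937056] [[-0.991, -0.137, 0.003], [-0.137, 0.991, 0.002], [-0.003, 0.001, -1.0]] 0.08778867899204004
```

View pics/w2.png

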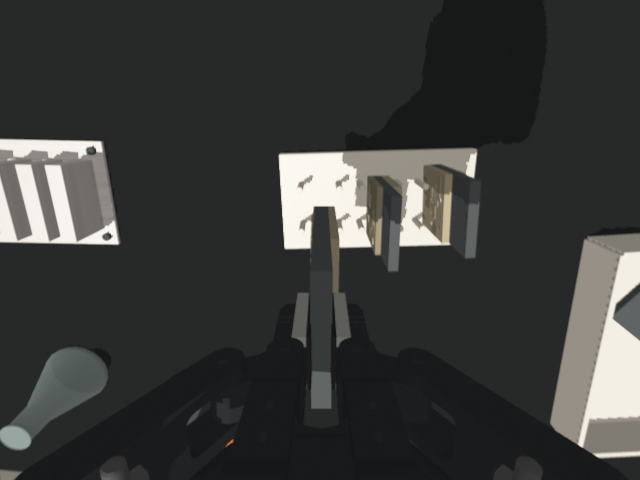

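Tile gripped (u about 310–337) and held clear. The other two tiles still stand in the rack. Moving towards the gauge.

>>> drive_tool:
  series: [-1,1.5,-20,0,0,0,0.024,-1,1.5,-35,0,0,0,0,-1,1.5,-45,0,0,0,0,-1,1.5,-45,0,0,0,0,-1,1.5,-35,0,0,0,0,-1,0,-20,0,0,0,0,-1,0,0,0,0,0,0,-1,0,0,0,0,0,0]

```text
t: 5.38
eef_pos: [0.5163, -0.0684, 0.2433]
tool_rot: [-0.001, -0.056, 0.998, 0.0]
contact_force: [-0.3, -0.5, -1.6]
gripper_width: 0.086
```

```bash
python3 - <<'E'
from h import *
c=bot.read_camera("wrist"); np.save("c3.npy",c,allow_pickle=True)
p,R,o=pose(); print(p,o["contact_force"],R.as_matrix().round(3).tolist())
im=c["pixels"]; cv2.imwrite("pics/w3.png",cv2.resize(im[110:330,80:380],None,fx=2.6,fy=2.6,interpolation=cv2.INTER_CUBIC))
E
```

```text
[ 0.51655644 -0.06793323  0.24352403] [ 0.4091957 -0.0396124 -2.274104 ] [[-0.993, -0.114, -0.001], [-0.114, 0.993, 0.0], [0.001, 0.001, -1.0]]
```

View pics/w3.png

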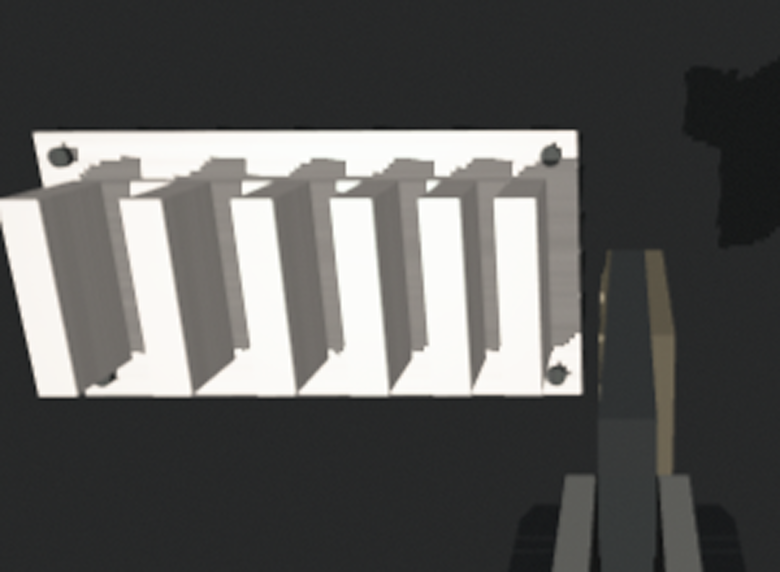

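```bash
cat > g.py <<'E'
from h import *
from scipy.optimize import least_squares
c=np.load("c3.npy",allow_pickle=True).item()
f=lambda p:np.array([[80+a/2.6-.3,110+b/2.6-.3] for a,b in p])
Y=np.array([-92,-78,-50,-36,-12,2,22,36,52,66,78,92])/1e3
near=f([[a,198] for a in (0,41,120,164,232,274,331,374,419,463,495,543)])
far=f([[37,396],[79,396],[193,393],[297,392],[390,391],[473,391],[543,390]]); Yf=Y[[0,1,3,5,7,9,11]]
P=np.r_[np.c_[0*Y-.036,Y,0*Y+.05],np.c_[0*Yf+.036,Yf,0*Yf+.05]]; uv=np.r_[near,far]
W=unproj(c,uv,.05)[:,:2]
def res(q):
    s,k=np.sin(q[2]),np.cos(q[2]); return (P[:,:2]@np.array([[k,s],[-s,k]])+q[:2]-W).ravel()*1e3
r=least_squares(res,[.538,-.19,.11],x_scale=[.01,.01,.01]); q=r.x
print(q,np.degrees(q[2]),r.fun.reshape(-1,2).round(1).tolist())
s,k=np.sin(q[2]),np.cos(q[2]); S=lambda y,x=0:q[:2]+np.array([[k,-s],[s,k]])@[x,y]
print("slots",[S(y).round(4).tolist() for y in (.072,.044,.012,-.024,-.064)])
E
python3 - <<'E'
from g import *
B=unproj(c,f([[607,250],[610,250],[645,250],[662,250]]),.1507); p,R,o=pose()
print(R.inv().apply(B-p)*1000)
print(delta([*S(.044),.2],q[2]+np.pi/2))
# foot plate corners check
print(unproj(c,f([[33,131],[577,130],[582,393]]),.004))
E
```

```text
[ 0.53940675 -0.18983757  0.11588628] 6.639794761742209 [[0.1, -0.6], [0.0, -0.6], [-0.1, 0.4], [-0.1, -0.6], [-0.2, 0.2], [-0.2, -0.1], [-0.3, 0.4], [-0.3, -0.3], [-0.4, 0.4], [-0.3, -0.6], [-0.5, 0.4], [-0.2, -1.9], [-0.8, 1.5], [-0.7, 0.1], [0.3, 0.3], [0.7, 0.3], [1.0, 0.3], [0.9, 0.0], [1.2, 0.5]]
slots [[0.5311, -0.1183], [0.5343, -0.1461], [0.538, -0.1779], [0.5422, -0.2137], [0.5468, -0.2534]]
[[31.68079083 -5.99274635 92.86689896]
 [31.68032841 -5.2856205  92.86725258]
 [31.6749336   2.96404991 92.87137804]
 [31.67231332  6.97094549 92.87338179]]
(array([ -8.8, -79.7,  43.5]), array([ 0.0005, -0.0014, -0.0018]))
[[ 0.49800273 -0.29992896  0.004     ]
 [ 0.47408708 -0.09329453  0.004     ]
 [ 0.58138791 -0.08081922  0.004     ]]
```

>>> drive_tool:
  series: [-1,-2,-12,0,0,0,0,-1,-4.5,-28,0,0,0,0,-1,-4,-28,10,0,0,0,-1,0,-12,20,0,0,0,-1,0,0,25,0,0,0,-1,0,0,20,0,0,0,-1,0,0,13,0,0,0,-1,0,0,0,0,0,0,-1,0,0,0,0,0,0]

```text
t: 6.55
eef_pos: [0.5371, -0.1473, 0.1569]
tool_rot: [0.001, -0.057, 0.998, -0.0]
contact_force: [-0.5, 0.3, -2.3]
gripper_width: 0.084
```

```bash
python3 - <<'E'
from h import *
c=bot.read_camera("wrist"); np.save("c4.npy",c,allow_pickle=True)
p,R,o=pose(); print(p,o["contact_force"],R.as_matrix().round(3).tolist())
im=c["pixels"]; cv2.imwrite("pics/w4.png",cv2.resize(im[130:290,220:440],None,fx=3.6,fy=3.6,interpolation=cv2.INTER_CUBIC))
E
```

```text
[ 0.53719788 -0.14721871  0.15705214] [-0.17606563 -0.74529871 -1.61338623] [[-0.994, -0.113, 0.002], [-0.113, 0.994, -0.0], [-0.002, -0.0, -1.0]]
```

View pics/w4.png

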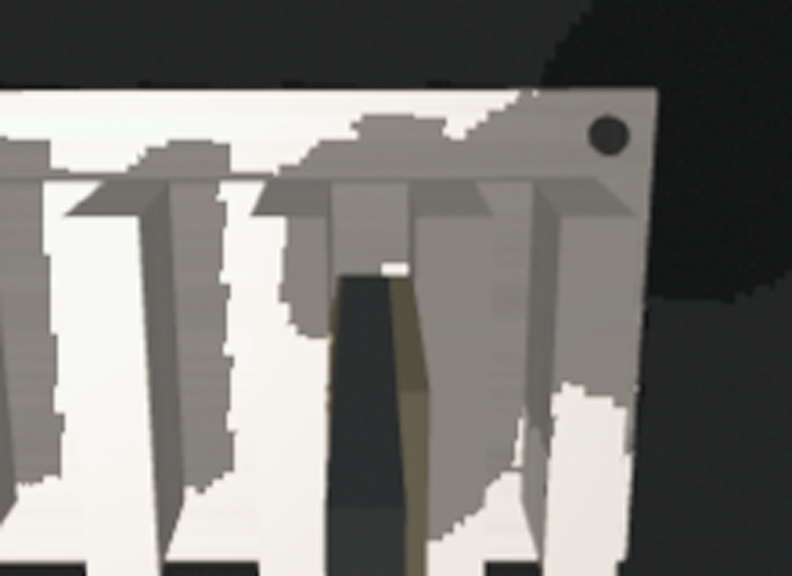

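```bash
python3 - <<'E'
from h import *
c=np.load("c4.npy",allow_pickle=True).item(); f=lambda p:np.array([[220+a/3.6-.36,130+b/3.6-.36] for a,b in p])
p,R,o=pose(); zb=p[2]-.0928
t=lambda uv,z:(R.inv().apply(unproj(c,f(uv),z)-p)*1000).round(1)
print("tile",t([[338,277],[391,277],[413,277]],zb)); print("rib edges",t([[65,214],[138,214],[252,214],[327,214],[412,214],[490,214],[558,214],[635,214]],.05))
print("yaw err gauge vs tool",delta([0,0,0],.11589+np.pi/2)[1])
E
```

```text
tile [[31.  -5.4 92.8]
 [31.   3.6 92.8]
 [31.   7.4 92.8]]
rib edges [[ 39.2 -54.5 107. ]
 [ 39.2 -41.4 107. ]
 [ 39.2 -21.  107. ]
 [ 39.2  -7.6 107. ]
 [ 39.2   7.6 107. ]
 [ 39.2  21.6 107. ]
 [ 39.2  33.7 107. ]
 [ 39.2  47.5 107. ]]
yaw err gauge vs tool [-0.0003  0.0015 -0.0026]
```

The tile bottom (crop u 338–413 at v 277) measures about 13 mm. It sits 0.9 mm towards +y of the 16 mm slot's centre (rib edges at u about 327 and 412). I'll correct that and lower it gently.

>>> drive_tool:
  series: [-1,1,-0.9,4,0,0,-0.002,-1,1,0,4,0,0,0,-1,0,0,3,0,0,0,-1,0,0,2,0,0,0,-1,0,0,1.5,0,0,0,-1,0,0,1.5,0,0,0,-1,0,0,0,0,0,0]

```text
t: 7.48
eef_pos: [0.5346, -0.1482, 0.1401]
tool_rot: [-0.0, -0.058, 0.998, 0.0]
contact_force: [-0.4, -0.5, -2.3]
gripper_width: 0.085
```

>>> drive_tool:
  series: [-1,0,0,1.5,0,0,0,-1,0,0,1.5,0,0,0,-1,0,0,1.5,0,0,0,-1,0,0,1.5,0,0,0,-1,0,0,0,0,0,0]

```text
t: 8.1
eef_pos: [0.5346, -0.1482, 0.134]
tool_rot: [-0.0, -0.058, 0.998, 0.0]
contact_force: [0.1, -0.1, -2.6]
gripper_width: 0.082
```

```bash
python3 - <<'E'
from h import *
p,R,o=pose(); print(p,o["contact_force"],o["torque"])
c=bot.read_camera("wrist"); im=c["pixels"]; cv2.imwrite("pics/w5.png",cv2.resize(im[130:290,220:440],None,fx=3.6,fy=3.6,interpolation=cv2.INTER_CUBIC))
E
```

```text
[ 0.53456132 -0.14817367  0.13404478] [ 0.12660029 -0.0586978  -2.55087152] [ 0.00160844 -0.00744339  0.06365017]
```

View pics/w5.png

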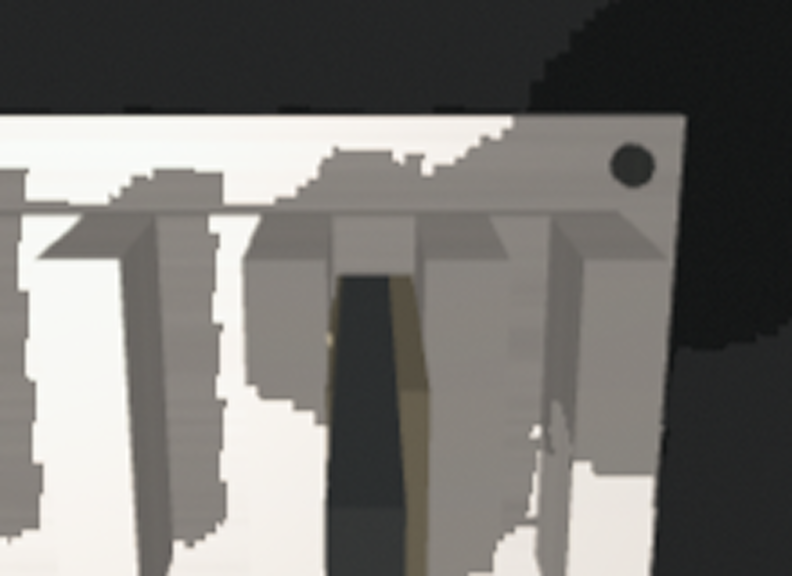

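The tile is about 9 mm into the 16 mm slot, central between the walls (tile u 337–413, mouth 328–420), with no contact force. I'll keep lowering it slowly.

>>> drive_tool:
  series: [-1,0,0,2.5,0,0,0,-1,0,0,2.5,0,0,0,-1,0,0,2.5,0,0,0,-1,0,0,2.5,0,0,0,-1,0,0,0,0,0,0]

```text
t: 8.78
eef_pos: [0.5345, -0.1482, 0.1239]
tool_rot: [-0.0, -0.058, 0.998, 0.0]
contact_force: [0.2, -0.8, -2.0]
gripper_width: 0.086
```

>>> drive_tool:
  series: [-1,0,0,2.5,0,0,0,-1,0,0,2.5,0,0,0,-1,0,0,2.5,0,0,0,-1,0,0,2.5,0,0,0,-1,0,0,2.5,0,0,0,-1,0,0,2.5,0,0,0,-1,0,0,1,0,0,0,-1,0,0,0,0,0,0]

```text
t: 9.78
eef_pos: [0.5346, -0.1482, 0.1081]
tool_rot: [-0.0, -0.058, 0.998, 0.0]
contact_force: [0.2, 0.5, -1.9]
gripper_width: 0.083
```

>>> drive_tool:
  series: [-1,0,0,1,0,0,0,-1,0,0,1,0,0,0,-1,0,0,1,0,0,0,-1,0,0,1,0,0,0,-1,0,0,0.5,0,0,0,-1,0,0,0,0,0,0]

```text
t: 10.52
eef_pos: [0.5346, -0.1482, 0.1036]
tool_rot: [-0.0, -0.058, 0.998, 0.0]
contact_force: [-0.7, -0.0, -1.8]
gripper_width: 0.086
```

>>> drive_tool:
  series: [-1,0,0,0.5,0,0,0,-1,0,0,0.5,0,0,0,-1,0,0,0,0,0,0]

```text
t: 10.9
eef_pos: [0.5348, -0.1483, 0.1032]
tool_rot: [0.0, -0.057, 0.998, 0.0]
contact_force: [-2.4, -0.3, 5.6]
gripper_width: 0.084
```

Floor felt: +7.5 N at TCP height 0.1032, which agrees with the expected height. Releasing.

>>> drive_tool:
  series: [-0.8,0,0,0,0,0,0,-0.7,0,0,0,0,0,0,-0.5,0,0,0,0,0,0,-0.2,0,0,0,0,0,0,-0.2,0,0,0,0,0,0,-0.2,0,0,-5,0,0,0,-0.2,0,0,-15,0,0,0,-0.2,0,0,-40,0,0,0,-0.2,0,0,-50,0,0,0,-0.2,0,0,-50,0,0,0,-0.2,0,0,-40,0,0,0,-0.2,0,0,0,0,0,0]

```text
t: 12.4
eef_pos: [0.5364, -0.149, 0.3074]
tool_rot: [0.004, -0.057, 0.998, -0.001]
contact_force: [-0.1, -0.0, -0.8]
gripper_width: 0.399
```

```bash
python3 - <<'E'
from h import *
c=bot.read_camera("wrist"); s=bot.read_camera("scene"); np.save("c6.npy",c,allow_pickle=True); p,R,o=pose(); print(p,o["contact_force"])
a=cv2.resize(c["pixels"][120:320,200:420],(550,500),interpolation=cv2.INTER_CUBIC); cv2.imwrite("pics/w6.png",a)
b=cv2.resize(s["pixels"][130:360,200:520],None,fx=2.4,fy=2.4,interpolation=cv2.INTER_CUBIC); cv2.imwrite("pics/s6.png",b)
E
```

```text
[ 0.53450708 -0.14819215  0.30339899] [-0.65218837  0.38064577 -0.48071058]
```

View pics/w6.png

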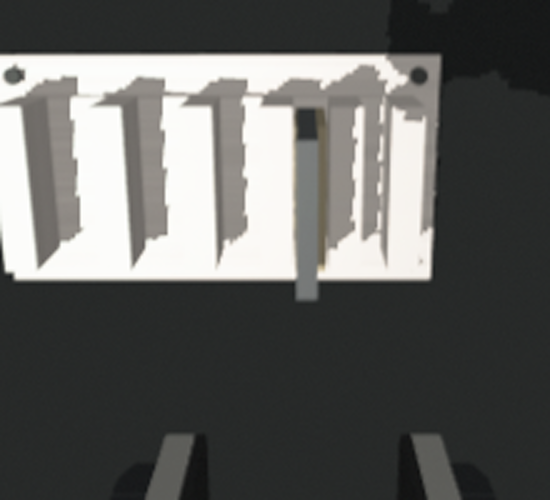

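View pics/s6.png

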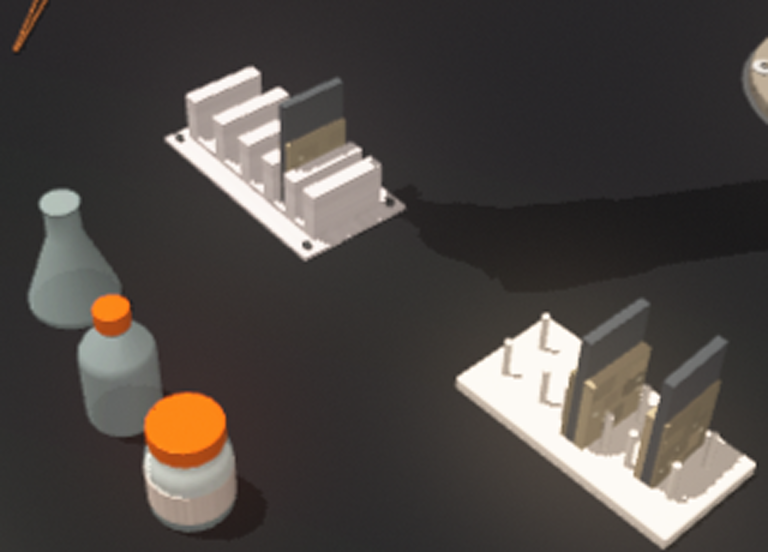

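The tile stands upright in the second slot (wrist crop u 297–320), let go, with the other tiles and the glassware undisturbed. A quick check of centrality, then I'll hand in.

```bash
python3 - <<'E'
from g import *
d=np.load("c6.npy",allow_pickle=True).item()
T=unproj(d,np.array([[200+a/2.5-.3,120+b/2.5-.3] for a,b in [[296,139],[318,139],[297,300],[318,300]]]),.110)
A=np.array([[k,s],[-s,k]]); loc=(T[:,:2]-S(.044))@A.T*1000; print(loc.round(1),loc.mean(0).round(1))
print(bot.hand_in())
E
```

```text
[ 0.53940675 -0.18983757  0.11588628] 6.639794761742209 [[0.1, -0.6], [0.0, -0.6], [-0.1, 0.4], [-0.1, -0.6], [-0.2, 0.2], [-0.2, -0.1], [-0.3, 0.4], [-0.3, -0.3], [-0.4, 0.4], [-0.3, -0.6], [-0.5, 0.4], [-0.2, -1.9], [-0.8, 1.5], [-0.7, 0.1], [0.3, 0.3], [0.7, 0.3], [1.0, 0.3], [0.9, 0.0], [1.2, 0.5]]
slots [[0.5311, -0.1183], [0.5343, -0.1461], [0.538, -0.1779], [0.5422, -0.2137], [0.5468, -0.2534]]
[[-31.7  -6.7]
 [-31.7   1.1]
 [ 28.8  -6.5]
 [ 28.8   1.4]] [-1.5 -2.7]
the job is handed in; nothing more can be done
None
```

The gauge-end tile is standing let go and fully home in the 16 mm slot, and I have handed the job in at about 12.5 s of robot time.

- **Choice of slot:** The wrist camera showed the growth about 13 mm thick in all. I did not try the 12 mm slot, because the task gives every tile as at least 13 mm thick. The 16 mm slot took it on the first try, so I tried no wider ones.
- **Lowering:** I set the tile down in small steps, with no contact force until the floor. There the force rose by about 7.5 N, at a height that matches the slot bottom within about 0.5 mm.
- **Last checks:**
  - The tile stands upright, about 1.5 mm off centre along the slot.
  - The slate reads 2.7 mm to one side across the slot. About 1.6 mm of that is the growth being thicker on one face. The rest is within the camera calibration, and I did not check it further.
  - The scene view showed the other two tiles and the glassware standing as before.

No check failed.

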